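# Cup on the scale, unlock the coffee mill's lid and hold it off

### The job

I am about to weigh out coffee beans and tip them into the mill: set the steel dosing cup upright in the middle of the kitchen scale's pan, gently enough that the sprung pan never hits its bottom stop, and let go of it. Then open the coffee mill: you cannot see which way its lid is threaded, so try both ways and feel which one gives, turn the lid out of its lock and lift it straight off. Finish while still holding the lid, level and still, about 10 cm above the mill's rim so that loose grounds drop back into the bowl, and leave everything else where it stands.

Things in the scene. Friction and masses are not known exactly. Their poses are not given: they have to be found in the camera images.
- cup_centre (a point): centre of the steel dosing cup (body cup), half-way up: an open round cup, 58 mm across, lip 61 mm across, 60 mm tall, 0.15 to 0.26 kg, standing upright on the ribbed steel drainer left of the sink, whose top is 4 mm above the worktop; z axis up through the mouth
- cup: the same cup; origin at the centre of its underside
- pan_top (a point): centre of the upper face of the scale's round flat steel pan (body pan), 132 mm across, 86 mm above the worktop when empty; an engraved ring 70 mm across marks its middle. The housing below is 146 mm square and 60 mm tall, with a sloping dial towards the robot
- pan (a joint): how far the sprung pan is pressed down, m: 0 empty, hard stop at 0.016. It sinks about 2.5 mm per newton, so the cup alone takes it down 3 to 6 mm
- scale: the kitchen scale with its pan, fixed to the worktop; origin under the middle of the pan at worktop height, dial towards -x
- mill: electric coffee mill fixed to the worktop: round metal body 93 mm across narrowing to a steel neck 56 mm across; origin on its axis at worktop height; z up, x away from the robot
- mill_rim (a point): centre of the mill's open rim, 122 mm above the worktop, under the lid
- lid_knob (a point): on the lid's axis, at the height to grip its knob. The black rigid lid: a skirt 77 mm across and 24 mm deep round the mill's neck, a 5 mm flat top, above it a round fluted knob 48 mm across and 32 mm tall, from 17 mm below this point to 15 mm above. Seated, this point is 22 mm above the rim
- lid: the same lid (70 to 120 g); origin on its axis at the skirt's lower edge, z up, x along the mill's x (within 3 degrees) while locked. Inside, three lugs sit under thread ridges on the neck, hidden; the thread may be of either hand. The tightening way it meets a hard stop within 10 degrees; the loosening way it turns easily, is free to lift straight off from 50 to 85 degrees, next stop at 90
- tea_box: small carton, 32 x 80 x 54 mm, behind the scale
- jar_1: spice jar, 45 mm wide, 106 mm tall, at the back
- jar_2: second spice jar, 45 mm wide, 106 mm tall, beside the first
- timer: white kitchen timer, 61 mm wide, 58 mm tall, behind the scale
- mug_b: blue-grey mug, 106 mm tall, at the back
- spoon: teaspoon, 138 mm long, lying near the front edge
- fork: fork, 205 mm long, lying at the back of the drainer
Not all that is in view belongs to the job. Leave any purple look-alike of the lid alone.

How it is judged:
On the way, in this order (a step that is already met when the one before it is completed fails the run):
1. the dosing cup stands free, upright and within 15 mm of the middle of the scale's pan, while the lid is still on the mill (horizontal distance between cup and pan_top below 0.015 m and contact force between cup and scale above 0.8 N and angle between cup's own z axis and vertical below 0.1 rad and contact force between cup and the arm below 0.05 N and contact force between cup and the fingers below 0.05 N and linear speed of cup below 0.03 m/s and distance between lid_knob and mill_rim below 0.03 m), for 0.3 s.
2. the lid, still down on the neck, has been turned at least 35 degrees out of its lock (angle between the x axis of lid and the x axis of mill, either way round above 0.61 rad and distance between lid_knob and mill_rim below 0.032 m), for 0.05 s.
At the end, for the whole second after the job is handed in: The cup stands upright, let go and at rest on the pan, within 15 mm of its middle; the lid hangs still in the fingers, within 14 degrees of level, within 50 mm of the mill's axis, its skirt 50 to 200 mm above the rim, clear of the mill (horizontal distance between cup and pan_top below 0.015 m and contact force between cup and scale above 0.8 N and angle between cup's own z axis and vertical below 0.1 rad and contact force between cup and the arm below 0.05 N and contact force between cup and the fingers below 0.05 N and linear speed of each of cup, lid below 0.03 m/s and value of joint pan above 0.002 m and z of lid_knob in the frame of mill_rim between 0.096 and 0.25 m and horizontal distance between lid_knob and mill_rim below 0.05 m and angle between lid's own z axis and vertical below 0.25 rad and contact force between lid and the fingers above 1 N and contact force between lid and mill below 0.05 N); the arm keeps its last pose, push and grip.
It fails at once if the scale's pan is pushed onto its bottom stop (value of joint pan above 0.0152 m).
It fails at once if a bystander (carton, jar, timer, mug, spoon or fork) is shoved more than 30 mm (distance of any of tea_box, jar_1, jar_2, timer, mug_b, spoon, fork from where it was at the start of the episode above 0.03 m).
It also fails if it takes over 58 s, if anything falls off the work surface, if the arm or the gripper's body presses on something with over 40 N, if the wrist force passes 120 N, or if a joint passes its speed limit or range.

### The arm

A 6-joint arm with a two-finger parallel gripper is mounted at the origin on a cart in front of the work surface, level with it; the furniture and walls round the work are solid. World frame = base frame: x ahead of the robot, y to its left, z up, the work surface at z = 0. Lengths are in m, angles in rad, forces in N, time in s.
With the tool pointing down it reaches from about 0.4 to 0.925 m from the base axis. Payload 12.5 kg.
Tool frame: the origin (TCP) lies midway between the tips of the shut fingers; the grasp point (between the pads) lies 19 mm behind it; z points along the fingers, x is the direction in which the jaws open and shut, and the axes are right-handed (so a half turn about z gives the same grasp; the last joint's range is limited). The gripper opens to 95 mm and grips with 3 to 60 N. Pads are 20 mm wide; open, the fingers measure 119 mm over their backs; the gripper's body (75 mm by 180 mm) begins 59 mm behind the grasp point.
Start: joints at [1.184, 0.491, 1.559, -0, 1.092, -0.106], TCP at [0.173, 0.601, 0.215] pointing down, gripper open.
Joint ranges: [-3.1, 3.1], [-0.84, 2.19], [0.05, 2.79], [-1.13, 4.28], [0.06, 2.93], [-2.69, 2.69]. Speed limits (rad/s): [2.22, 2.22, 2.79, 3.14, 3.14, 3.14].

### API

Orientations are given as a unit quaternion [w, x, y, z].
In Python, from cell import robot gives the robot as it stands.
- The arm moves only by the tool servo_tool, never from a script. Its argument "steps" is a list of rows, each an object of numbers: "x", "y", "z": the shift along the tool's x, y, z in cm; "twist": the turn about the tool's z in degrees; "hand": the finger opening in cm, from 0 to 9.51. A call has 1 to 20 rows; each row is the pose to reach, as a shift and turn from the pose commanded when the call began, along the tool's axes at that moment; what a row does not reach only later rows make up. A row lasts 1/12 s, in which the tool goes at most 41.7 mm and 7.16 degrees, less where a joint would pass 70% of its speed; a pose out of reach is approached as far as the arm can. A call with a gripper value outside its range is refused whole. The fingers move at their own pace and stop on an object; "newtons" is the grip in N (left out, the last holds). Time passes only in rows, so rows that repeat a pose let the fingers close. It gives the time, the measured TCP pose, the force and the opening at its end, in the units of the state.
- robot.sense(): the state, without advancing time (a new reading comes with each control period).
- robot.get_image(name): name is "scene" or "top" or "wrist"; returns (picture, depth): 420x560x3 uint8, red, green, blue; 420x560 float32, m along the optical axis (not along the pixel's ray), 0 where there is no reading.
- robot.camera_info(name): a dict with "intrinsics" (3x3 intrinsics, pixels), "T" (4x4, takes a point from camera to world coordinates); the wrist camera has in their place "T_tool_cam" (4x4, takes a point from camera to tool coordinates, whose origin is the TCP and whose axes are the tool frame's). Camera axes: x right, y down, z forward; pixel columns grow to the right and rows downward; lengths in m; the calibration is good to about 2 mm. A picture is of the moment at which its call begins: read the wrist's pose just before it. camera_info takes no time and is no camera call.
- robot.close_job(): hands the job in, once; it reports no verdict.
The state is a dict: "time_s": time; "q": joint angles; "dq": joint speeds; "tau": joint torques, N m; "position": TCP position; "tool_rot": TCP orientation; "force": force on the tool from outside, world axes, zero at the start; "moment": the same for the moment, N m; "finger_gap": finger opening in m.
Only numpy, scipy, OpenCV 4.12 (cv2) and the standard library are available. Lean on these libraries where they do the work, as an engineer would, in place of code of your own. Each camera call takes 0.05 s, during which the arm holds its last target. There are 200 camera calls.

## Working session

There is one attempt and no reset: what is moved stays moved. The work goes in short steps, Python scripts to look and compute and a tool call to move; the robot and the scene stay as the last step left them, time stands still between calls to the robot, and variables do not carry over. Pictures are saved under pics/ and viewed, on a budget of 10 in all, crops included, one or two more only if the job needs it, and the job is handed in when it is done.

Besides the shell and the picture viewer there is one more tool, called after "Call:" by a JSON object that holds its "method" and its "body". servo_tool: Moves the arm, as the interface text tells. Its arguments: {"type":"object","properties":{"steps":{"type":"array","items":{"type":"object","properties":{"x":{"type":"number"},"y":{"type":"number"},"z":{"type":"number"},"twist":{"type":"number"},"hand":{"type":"number"}}}},"newtons":{"type":"number"}},"required":["steps"]}

```bash
ls; mkdir -p pics
python3 - <<'E'
from cell import robot
import cv2,numpy as np
ims=[]
for n in ("scene","top"):
    im,d=robot.get_image(n); np.savez(f"{n}.npz",im=im,d=d,K=robot.camera_info(n)["intrinsics"],T=robot.camera_info(n)["T"])
    cv2.imwrite(f"pics/{n}.png",cv2.cvtColor(im,cv2.COLOR_RGB2BGR))
    print(n,np.round(robot.camera_info(n)["T"],3).tolist())
s=robot.sense();print({k:np.round(v,3).tolist() for k,v in s.items()})
print(robot.camera_info("wrist"))
E
```

```text
pics
scene [[0.842, -0.318, 0.435, 0.119], [-0.539, -0.482, 0.691, -0.626], [-0.01, -0.816, -0.578, 0.759], [0.0, 0.0, 0.0, 1.0]]
top [[0.269, -0.752, 0.602, -0.282], [-0.963, -0.211, 0.166, -0.105], [0.002, -0.624, -0.781, 1.316], [0.0, 0.0, 0.0, 1.0]]
{'time_s': 0.1, 'q': [1.184, 0.492, 1.559, -0.0, 1.092, -0.106], 'dq': [0.0, -0.003, -0.001, -0.0, 0.001, 0.003], 'tau': [0.003, -61.362, -25.861, 0.069, 0.047, -0.0], 'position': [0.173, 0.6, 0.214], 'tool_rot': [0.0, 0.799, 0.601, -0.0], 'force': [-0.692, 0.458, 0.033], 'moment': [0.007, 0.024, -0.015], 'finger_gap': 0.095}
{'intrinsics': array([[290.44664587,   0.        , 282.88521865],
       [  0.        , 290.44664587, 209.99617038],
       [  0.        ,   0.        ,   1.        ]]), 'T_tool_cam': array([[ 9.99999845e-01,  2.91179494e-04, -4.73556289e-04,
         5.51090079e-04],
       [-1.51874228e-04,  9.62541113e-01,  2.71135729e-01,
        -7.63941919e-02],
       [ 5.34766562e-04, -2.71135615e-01,  9.62541008e-01,
        -1.69879426e-01],
       [ 0.00000000e+00,  0.00000000e+00,  0.00000000e+00,
         1.00000000e+00]])}
```

View pics/top.png

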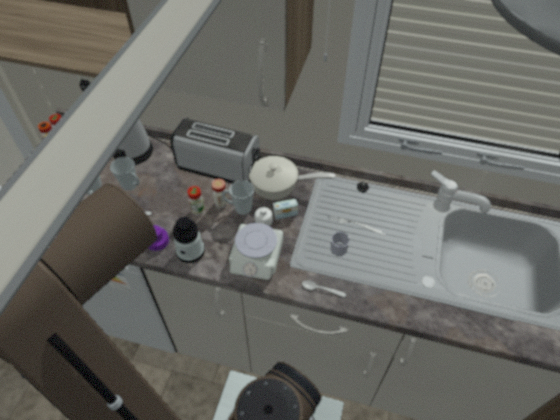

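View pics/scene.png

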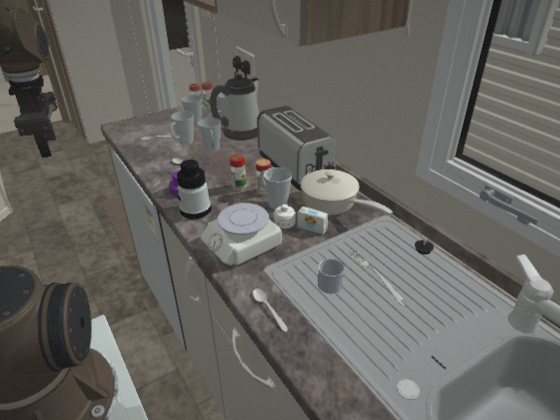

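Top view: cup at about (340,241), pan (257,240), mill lid (183,230), purple decoy (158,238). Scene view: cup (331,275), pan (244,219), lid (190,172). Next I'll turn depth into world points around those pixels.

```bash
cat > h.py <<'E'
import numpy as np,cv2
def cloud(d,K,T):
    v,u=np.mgrid[:d.shape[0],:d.shape[1]]
    p=np.stack([(u-K[0,2])/K[0,0]*d,(v-K[1,2])/K[1,1]*d,d],-1)@T[:3,:3].T+T[:3,3]
    p[d<=0]=np.nan
    return p
def ray(uv,z,K,T):
    r=T[:3,:3]@np.array([(uv[0]-K[0,2])/K[0,0],(uv[1]-K[1,2])/K[1,1],1]); o=T[:3,3]
    return o+r*(z-o[2])/r[2]
E
python3 - <<'E'
import numpy as np,cv2
from h import *
pix={"top":dict(cup=(340,241),pan=(257,240),lid=(183,230)),"scene":dict(cup=(331,275),pan=(244,219),lid=(190,172))}
hz=dict(cup=(0.05,.08),pan=(.08,.094),lid=(.15,.17))
for n in pix:
    f=np.load(n+".npz"); K,T=f["K"],f["T"]; P=cloud(f["d"],K,T)
    for k,(u,v) in pix[n].items():
        z0=dict(cup=.064,pan=.086,lid=.159)[k]
        Q=P[v-45:v+45,u-45:u+45].reshape(-1,3); c=ray((u,v),z0,K,T)
        m=(Q[:,2]>hz[k][0])&(Q[:,2]<hz[k][1])&(np.hypot(*(Q[:,:2]-c[:2]).T)<.09)
        q=Q[m]; 
        print(n,k,"ray",c.round(3),"n",m.sum(), "mm",q.min(0).round(3),q.max(0).round(3) if len(q) else 0,"circ",[round(a,4) for t in cv2.minEnclosingCircle(q[:,:2].astype(np.float32)) for a in np.atleast_1d(t)])
    u,v=pix[n]["cup"]; print(P[v-12:v+13:3,u-15:u+16:5,2].round(3))
E
```

```text
top cup ray [ 0.614 -0.056  0.064] n 124 mm [ 0.589 -0.082  0.05 ] [ 0.65  -0.024  0.071] circ [np.float64(0.6203), np.float64(-0.0521), np.float64(0.0326)]
top pan ray [0.532 0.194 0.086] n 1113 mm [0.465 0.135 0.08 ] [0.597 0.264 0.094] circ [np.float64(0.5297), np.float64(0.1998), np.float64(0.0678)]
top lid ray [0.459 0.399 0.159] n 181 mm [0.46  0.388 0.15 ] [0.508 0.438 0.167] circ [np.float64(0.4838), np.float64(0.4137), np.float64(0.026)]
[[ 0.004  0.001  0.007  0.01   0.009  0.007 -0.001]
 [ 0.006  0.007  0.007  0.065  0.003  0.006  0.001]
 [ 0.003  0.007  0.054  0.05   0.062  0.002  0.002]
 [ 0.005  0.002  0.034  0.034  0.049  0.005  0.005]
 [ 0.008  0.009  0.018  0.017  0.035  0.002 -0.001]
 [ 0.005  0.042  0.006  0.011  0.019  0.012  0.006]
 [ 0.011  0.026  0.053  0.066  0.056  0.005  0.011]
 [ 0.003  0.015  0.038  0.046  0.031  0.009  0.007]
 [ 0.003  0.006  0.025  0.026  0.013  0.01   0.01 ]]
scene cup ray [ 0.604 -0.073  0.064] n 241 mm [ 0.592 -0.082  0.05 ] [ 0.652 -0.022  0.065] circ [np.float64(0.6214), np.float64(-0.0521), np.float64(0.031)]
scene pan ray [0.53  0.19  0.086] n 1252 mm [0.466 0.133 0.08 ] [0.597 0.264 0.088] circ [np.float64(0.5324), np.float64(0.1996), np.float64(0.0674)]
scene lid ray [0.467 0.364 0.159] n 153 mm [0.46  0.386 0.15 ] [0.51  0.435 0.159] circ [np.float64(0.4846), np.float64(0.4103), np.float64(0.0256)]
[[ 0.004  0.06   0.054  0.053  0.054  0.063  0.007]
 [ 0.002  0.051  0.043  0.042  0.045  0.055  0.004]
 [ 0.002  0.042  0.032  0.031  0.037  0.05   0.003]
 [ 0.004  0.062  0.025  0.022  0.024  0.034  0.001]
 [ 0.004  0.051  0.062  0.012  0.015  0.056  0.006]
 [-0.001  0.046  0.052  0.054  0.052  0.045  0.005]
 [ 0.003  0.034  0.043  0.045  0.045  0.035  0.001]
 [ 0.001  0.027  0.035  0.036  0.034  0.025  0.002]
 [ 0.009  0.014  0.024  0.025  0.027  0.011  0.006]]
```

```bash
cat >> h.py <<'E'
def shift(s,target):
    from scipy.spatial.transform import Rotation as R
    w,x,y,z=s["tool_rot"]; M=R.from_quat([x,y,z,w]).as_matrix()
    return (M.T@(np.array(target)-s["position"])*100).round(2)
E
python3 - <<'E'
from h import *
from cell import robot
s=robot.sense(); print(shift(s,(.621,-.052,.215)),shift(s,(.621,-.052,.16)))
f=np.load("scene.npz")
for uv in [(355,258),(375,275),(400,298),(259,295),(284,328)]: print(uv,ray(uv,.01,f["K"],f["T"]).round(3))
E
```

```text
[-5.027e+01  6.111e+01 -4.000e-02] [-50.26  61.11   5.46]
(355, 258) [ 0.729 -0.015  0.01 ]
(375, 275) [ 0.729 -0.088  0.01 ]
(400, 298) [ 0.725 -0.175  0.01 ]
(259, 295) [0.463 0.008 0.01 ]
(284, 328) [ 0.459 -0.103  0.01 ]
```

Call:
{"method": "servo_tool", "body": {"steps": [{"x":-3,"y":3.6},{"x":-6,"y":7.3},{"x":-9,"y":10.9},{"x":-12,"y":14.6},{"x":-15,"y":18.2},{"x":-18,"y":21.9},{"x":-21,"y":25.5},{"x":-24,"y":29.2},{"x":-27,"y":32.8},{"x":-30,"y":36.5},{"x":-33,"y":40.1},{"x":-36,"y":43.8},{"x":-39,"y":47.4},{"x":-42,"y":51.1},{"x":-45,"y":54.7},{"x":-48,"y":58.4},{"x":-50.3,"y":61.1,"z":2},{"x":-50.3,"y":61.1,"z":4},{"x":-50.3,"y":61.1,"z":5},{"x":-50.3,"y":61.1,"z":5}], "newtons": 10}}

```text
invalid input
```

Call:
{"method": "servo_tool", "body": {"steps": [{"x":-3,"y":3.6,"z":0,"twist":0,"hand":9.5},{"x":-6,"y":7.3,"z":0,"twist":0,"hand":9.5},{"x":-9,"y":10.9,"z":0,"twist":0,"hand":9.5}]}}

```text
time_s: 0.35
position: [0.2439, 0.496, 0.2141]
tool_rot: [0.0, 0.799, 0.602, -0.0]
force: [0.7, -0.5, -0.7]
finger_gap: 0.095
```

Call:
{"method": "servo_tool", "body": {"steps": [{"x":-3,"y":3.6,"z":0,"twist":0,"hand":9.5},{"x":-6,"y":7.3,"z":0,"twist":0,"hand":9.5},{"x":-9,"y":10.9,"z":0,"twist":0,"hand":9.5},{"x":-12,"y":14.6,"z":0,"twist":0,"hand":9.5},{"x":-15,"y":18.2,"z":0,"twist":0,"hand":9.5},{"x":-18,"y":21.9,"z":0,"twist":0,"hand":9.5},{"x":-21,"y":25.5,"z":0,"twist":0,"hand":9.5},{"x":-24,"y":29.2,"z":0,"twist":0,"hand":9.5},{"x":-27,"y":32.8,"z":0,"twist":0,"hand":9.5},{"x":-30,"y":36.5,"z":0,"twist":0,"hand":9.5},{"x":-33,"y":40.1,"z":0,"twist":0,"hand":9.5},{"x":-36,"y":43.8,"z":0,"twist":0,"hand":9.5},{"x":-39,"y":47.4,"z":0,"twist":0,"hand":9.5},{"x":-41.3,"y":50.2,"z":0,"twist":0,"hand":9.5},{"x":-41.3,"y":50.2,"z":2,"twist":0,"hand":9.5},{"x":-41.3,"y":50.2,"z":4,"twist":0,"hand":9.5},{"x":-41.3,"y":50.2,"z":5,"twist":0,"hand":9.5},{"x":-41.3,"y":50.2,"z":5,"twist":0,"hand":9.5}], "newtons": 10}}

```text
time_s: 1.85
position: [0.6106, -0.0396, 0.1613]
tool_rot: [-0.002, 0.8, 0.6, -0.002]
force: [-0.1, 0.1, 0.7]
finger_gap: 0.0949
```

```bash
cat > w.py <<'E'
import sys
from h import *
from cell import robot
from scipy.spatial.transform import Rotation as R
def wrist(name):
    s=robot.sense(); im,d=robot.get_image("wrist"); c=robot.camera_info("wrist")
    w,x,y,z=s["tool_rot"]; T=np.eye(4); T[:3,:3]=R.from_quat([x,y,z,w]).as_matrix(); T[:3,3]=s["position"]
    T=T@c["T_tool_cam"]; cv2.imwrite(f"pics/{name}.png",cv2.cvtColor(im,cv2.COLOR_RGB2BGR))
    return s,im,d,c["intrinsics"],T,cloud(d,c["intrinsics"],T)
def blob(P,c,lo,hi,r):
    q=P.reshape(-1,3); q=q[(q[:,2]>lo)&(q[:,2]<hi)&(np.hypot(*(q[:,:2]-c).T)<r)]
    (x,y),rr=cv2.minEnclosingCircle(q[:,:2].astype(np.float32)); print("n",len(q),"centre",round(x,4),round(y,4),"r",round(rr,4),"med z",np.median(q[:,2]).round(4)); return x,y
E
python3 - <<'E'
from w import *
s,im,d,K,T,P=wrist("w1"); print(s["time_s"],np.round(s["position"],4),s["tool_rot"],s["q"])
x,y=blob(P,(.621,-.052),.055,.072,.05); print(shift(s,(x,y,.023)))
E
```

```text
1.85 [ 0.6106 -0.0396  0.1613] [-0.00205641  0.79976144  0.60031165 -0.00182633] [-1.72686616e-01  5.30210944e-01  1.64736857e+00  1.86784415e-04
  9.69511657e-01 -1.46057984e+00]
n 852 centre 0.6208 -0.0511 r 0.0302 med z 0.0631
[-0.82  1.38 13.82]
```

View pics/w1.png

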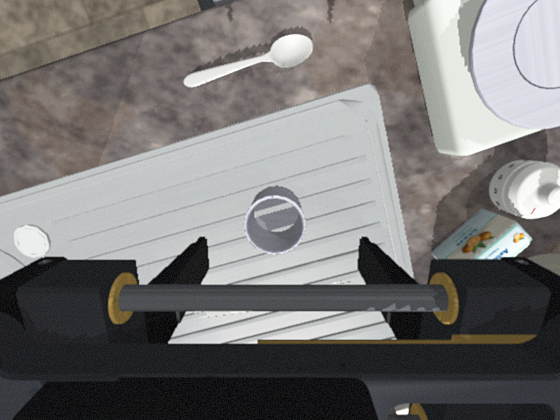

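Wrist view: the cup is centred near (275,222), between and ahead of the fingers, with nothing close by. I'll let the arm settle first.

Call:
{"method": "servo_tool", "body": {"steps": [{"x":0,"y":0,"z":0,"twist":0,"hand":9.5},{"x":0,"y":0,"z":0,"twist":0,"hand":9.5}]}}

```text
time_s: 2.07
position: [0.6117, -0.0376, 0.1659]
tool_rot: [0.001, 0.799, 0.602, 0.001]
force: [-0.1, 0.1, -0.1]
finger_gap: 0.0953
```

Run:
```python
from w import *
s=robot.sense();print(s["position"],s["tool_rot"],s["dq"],shift(s,(.6208,-.0513,.023)))
```

```text
[ 0.61171552 -0.03757431  0.165923  ] [5.04738183e-04 7.98727825e-01 6.01691993e-01 5.93279320e-04] [ 0.00334427 -0.00359598 -0.00031324  0.00026848 -0.00294351 -0.00107737] [-1.07  1.23 14.29]
```

Call:
{"method": "servo_tool", "body": {"steps": [{"x":-1.1,"y":1.2,"z":1,"twist":0,"hand":9.5},{"x":-1.1,"y":1.2,"z":4,"twist":0,"hand":9.5},{"x":-1.1,"y":1.2,"z":7,"twist":0,"hand":9.5},{"x":-1.1,"y":1.2,"z":10,"twist":0,"hand":9.5},{"x":-1.1,"y":1.2,"z":12,"twist":0,"hand":9.5},{"x":-1.1,"y":1.2,"z":13.5,"twist":0,"hand":9.5},{"x":-1.1,"y":1.2,"z":14.3,"twist":0,"hand":9.5},{"x":-1.1,"y":1.2,"z":14.3,"twist":0,"hand":9.5},{"x":-1.1,"y":1.2,"z":14.3,"twist":0,"hand":6.5},{"x":-1.1,"y":1.2,"z":14.3,"twist":0,"hand":4},{"x":-1.1,"y":1.2,"z":14.3,"twist":0,"hand":4},{"x":-1.1,"y":1.2,"z":14.3,"twist":0,"hand":4},{"x":-1.1,"y":1.2,"z":14.3,"twist":0,"hand":4},{"x":-1.1,"y":1.2,"z":14.3,"twist":0,"hand":4},{"x":-1.1,"y":1.2,"z":14.3,"twist":0,"hand":4}], "newtons": 12}}

```text
time_s: 3.32
position: [0.6204, -0.0524, 0.0222]
tool_rot: [0.0, 0.799, 0.601, 0.0]
force: [-0.1, 2.5, 5.0]
finger_gap: 0.061
```

Call:
{"method": "servo_tool", "body": {"steps": [{"x":0,"y":0,"z":0,"twist":0,"hand":4},{"x":0,"y":0,"z":0,"twist":0,"hand":4},{"x":0,"y":0,"z":0,"twist":0,"hand":4},{"x":0,"y":0,"z":-0.5,"twist":0,"hand":4},{"x":0,"y":0,"z":-1.5,"twist":0,"hand":4},{"x":0,"y":0,"z":-3,"twist":0,"hand":4},{"x":0,"y":0,"z":-3,"twist":0,"hand":4},{"x":0,"y":0,"z":-3,"twist":0,"hand":4}]}}

```text
time_s: 3.98
position: [0.6205, -0.0525, 0.0524]
tool_rot: [0.001, 0.799, 0.601, 0.001]
force: [-0.8, 0.2, -2.3]
finger_gap: 0.0613
```

Run:
```python
from w import *
s,im,d,K,T,P=wrist("w2"); print(s["position"],s["force"],s["finger_gap"]); blob(P,s["position"][:2],.06,.13,.045)
print(shift(s,(.531,.199,.2)))
```

```text
[ 0.62045744 -0.0525162   0.05237767] [-0.77240604  0.19604393 -2.30684077] 0.061264017418325475
n 8201 centre 0.6097 -0.0492 r 0.0417 med z 0.091
[ 21.69 -15.54 -14.78]
```

View pics/w2.png

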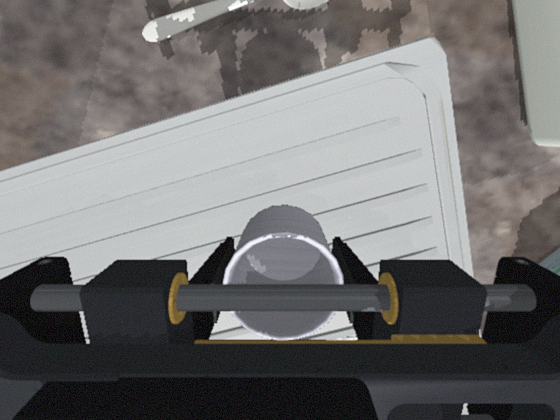

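The cup is held level: its lip ellipse centre is about (283,286) and the weight is about 2.3 N. Next I'll carry it over the pan.

Run:
```python
from w import *
s=robot.sense();c=robot.camera_info("wrist");w,x,y,z=s["tool_rot"]; T=np.eye(4); T[:3,:3]=R.from_quat([x,y,z,w]).as_matrix(); T[:3,3]=s["position"]
p=ray((283,286),s["position"][2]+.042,c["intrinsics"],T@c["T_tool_cam"]);print(p, shift(s,p))
```

```text
[ 0.61887156 -0.05156065  0.09367794] [ 0.06 -0.14 -4.2 ]
```

Call:
{"method": "servo_tool", "body": {"steps": [{"x":0,"y":0,"z":-3,"twist":0,"hand":4},{"x":0.5,"y":-0.4,"z":-6,"twist":0,"hand":4},{"x":2,"y":-1.5,"z":-9,"twist":0,"hand":4},{"x":4,"y":-2.9,"z":-11,"twist":0,"hand":4},{"x":6.5,"y":-4.7,"z":-11,"twist":0,"hand":4},{"x":9,"y":-6.5,"z":-11,"twist":0,"hand":4},{"x":11.5,"y":-8.2,"z":-11,"twist":0,"hand":4},{"x":14,"y":-10,"z":-11,"twist":0,"hand":4},{"x":16.5,"y":-11.8,"z":-11,"twist":0,"hand":4},{"x":18.5,"y":-13.3,"z":-11,"twist":0,"hand":4},{"x":20,"y":-14.3,"z":-11,"twist":0,"hand":4},{"x":21,"y":-15,"z":-11,"twist":0,"hand":4},{"x":21.7,"y":-15.5,"z":-11,"twist":0,"hand":4},{"x":21.7,"y":-15.5,"z":-11,"twist":0,"hand":4},{"x":21.7,"y":-15.5,"z":-11,"twist":0,"hand":4}]}}

```text
time_s: 5.28
position: [0.5315, 0.1987, 0.1614]
tool_rot: [-0.0, 0.799, 0.601, -0.0]
force: [-0.6, -0.3, -2.6]
finger_gap: 0.061
```

Run:
```python
from w import *
s,im,d,K,T,P=wrist("w3"); print(s["position"],s["force"],s["finger_gap"]); blob(P,np.array((.531,.199)),.076,.092,.09)
im,d=robot.get_image("scene"); cv2.imwrite("pics/s3.png",cv2.resize(cv2.cvtColor(im[120:280,150:350],cv2.COLOR_RGB2BGR),None,fx=3,fy=3))
c=robot.camera_info("scene"); Q=cloud(d,c["intrinsics"],c["T"]); x,y=blob(Q,s["position"][:2],s["position"][2]+.036,s["position"][2]+.05,.036)
```

```text
[0.53147064 0.19867908 0.16135927] [-0.57677556 -0.29381233 -2.60336204] 0.060987622751329906
n 9840 centre 0.5316 0.2016 r 0.0659 med z 0.0858
n 21 centre 0.5272 0.1928 r 0.0284 med z 0.2001
```

View pics/s3.png

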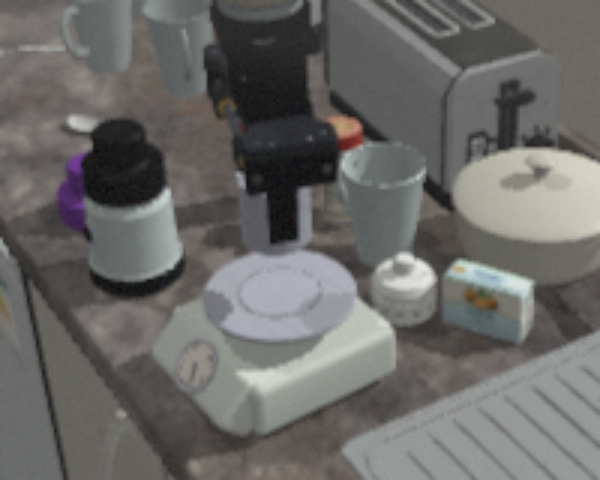

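The cup hangs upright over the pan, and the pan centre is about (0.531, 0.200). I'll lower it slowly; contact should come after about 5.7 cm.

Call:
{"method": "servo_tool", "body": {"steps": [{"x":0.1,"y":0,"z":1,"twist":0,"hand":4},{"x":0.1,"y":0,"z":2.5,"twist":0,"hand":4},{"x":0.1,"y":0,"z":4,"twist":0,"hand":4},{"x":0.1,"y":0,"z":4.8,"twist":0,"hand":4},{"x":0.1,"y":0,"z":5.1,"twist":0,"hand":4},{"x":0.1,"y":0,"z":5.3,"twist":0,"hand":4},{"x":0.1,"y":0,"z":5.45,"twist":0,"hand":4},{"x":0.1,"y":0,"z":5.6,"twist":0,"hand":4},{"x":0.1,"y":0,"z":5.7,"twist":0,"hand":4},{"x":0.1,"y":0,"z":5.8,"twist":0,"hand":4},{"x":0.1,"y":0,"z":5.85,"twist":0,"hand":4},{"x":0.1,"y":0,"z":5.9,"twist":0,"hand":4},{"x":0.1,"y":0,"z":5.9,"twist":0,"hand":4}]}}

```text
time_s: 6.47
position: [0.5317, 0.2, 0.1028]
tool_rot: [0.0, 0.799, 0.601, 0.0]
force: [0.3, 0.3, -1.3]
finger_gap: 0.061
```

Call:
{"method": "servo_tool", "body": {"steps": [{"x":0,"y":0,"z":0.1,"twist":0,"hand":4},{"x":0,"y":0,"z":0.2,"twist":0,"hand":4},{"x":0,"y":0,"z":0.3,"twist":0,"hand":4},{"x":0,"y":0,"z":0.3,"twist":0,"hand":4},{"x":0,"y":0,"z":0.3,"twist":0,"hand":4}]}}

```text
time_s: 6.88
position: [0.5318, 0.2, 0.0997]
tool_rot: [0.0, 0.799, 0.601, 0.0]
force: [1.1, -0.3, 0.3]
finger_gap: 0.0611
```

Run:
```python
from w import *
s=robot.sense(); print(s["position"],s["force"])
```

```text
[0.53177691 0.2000107  0.09965828] [ 1.08207117 -0.27577204  0.32766183]
```

Wrist force is now about 0, so the pan carries the cup. I'll open gradually and then rise.

Call:
{"method": "servo_tool", "body": {"steps": [{"x":0,"y":0,"z":0,"twist":0,"hand":6.2},{"x":0,"y":0,"z":0,"twist":0,"hand":6.4},{"x":0,"y":0,"z":0,"twist":0,"hand":6.8},{"x":0,"y":0,"z":0,"twist":0,"hand":7.6},{"x":0,"y":0,"z":0,"twist":0,"hand":8.6},{"x":0,"y":0,"z":0,"twist":0,"hand":9.5},{"x":0,"y":0,"z":0,"twist":0,"hand":9.5},{"x":0,"y":0,"z":0,"twist":0,"hand":9.5},{"x":0,"y":0,"z":-0.5,"twist":0,"hand":9.5},{"x":0,"y":0,"z":-2,"twist":0,"hand":9.5},{"x":0,"y":0,"z":-5,"twist":0,"hand":9.5},{"x":0,"y":0,"z":-8,"twist":0,"hand":9.5},{"x":0,"y":0,"z":-11,"twist":0,"hand":9.5},{"x":0,"y":0,"z":-12,"twist":0,"hand":9.5},{"x":0,"y":0,"z":-12,"twist":0,"hand":9.5}]}}

```text
time_s: 8.13
position: [0.5325, 0.2002, 0.2225]
tool_rot: [0.001, 0.799, 0.601, 0.002]
force: [0.1, 0.0, -0.4]
finger_gap: 0.0951
```

Run:
```python
from w import *
s,im,d,K,T,P=wrist("w4"); print(s["position"],s["force"],s["finger_gap"]); 
blob(P,np.array((.531,.200)),.13,.15,.05); blob(P,np.array((.531,.200)),.07,.087,.09)
print(shift(s,(.4845,.412,s["position"][2])),s["q"])
```

```text
[0.53246215 0.20021784 0.2224717 ] [ 0.09788128  0.01722753 -0.42408636] 0.0950992786278581
n 1020 centre 0.5321 0.1998 r 0.0302 med z 0.1396
n 8491 centre 0.5322 0.2012 r 0.0659 med z 0.0808
[ 19.02 -10.48   0.  ] [ 2.43525581e-01  4.01107263e-01  1.69258602e+00  8.47032052e-05
  1.04288526e+00 -1.04662673e+00]
```

View pics/w4.png

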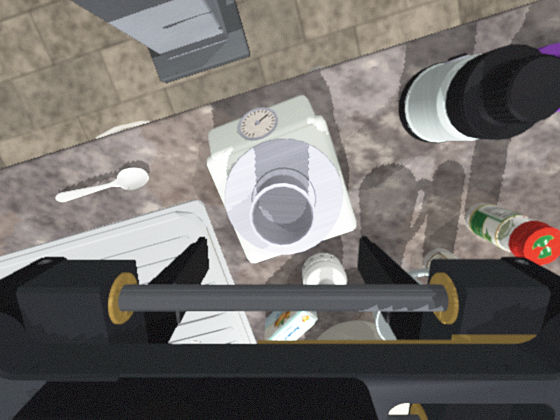

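Cup is within about 1.5 mm of the pan's middle and upright (lip near (283,210)), and the pan sits about 5 mm down. Next, over to the mill lid.

Call:
{"method": "servo_tool", "body": {"steps": [{"x":1,"y":-0.5,"z":0,"twist":0,"hand":9.5},{"x":3.5,"y":-1.9,"z":0,"twist":0,"hand":9.5},{"x":6.5,"y":-3.6,"z":0,"twist":0,"hand":9.5},{"x":9.5,"y":-5.2,"z":0,"twist":0,"hand":9.5},{"x":12.5,"y":-6.9,"z":0,"twist":0,"hand":9.5},{"x":15.5,"y":-8.5,"z":0,"twist":0,"hand":9.5},{"x":17.5,"y":-9.6,"z":0,"twist":0,"hand":9.5},{"x":18.6,"y":-10.2,"z":0,"twist":0,"hand":9.5},{"x":19,"y":-10.5,"z":0,"twist":0,"hand":9.5},{"x":19,"y":-10.5,"z":0,"twist":0,"hand":9.5},{"x":19,"y":-10.5,"z":0,"twist":0,"hand":9.5}]}}

```text
time_s: 9.1
position: [0.4834, 0.4108, 0.219]
tool_rot: [0.0, 0.799, 0.601, -0.001]
force: [0.1, -0.3, 1.2]
finger_gap: 0.0948
```

Run:
```python
from w import *
s,im,d,K,T,P=wrist("w5"); print(s["position"],s["force"],s["finger_gap"]); 
x,y=blob(P,np.array((.4845,.412)),.15,.17,.035); blob(P,np.array((.4845,.412)),.12,.135,.045)
print(shift(s,(x,y,.131)),s["q"])
```

```text
[0.48339265 0.41080997 0.21897399] [ 0.12225588 -0.26072876  1.17613337] 0.09477807083809868
n 2515 centre 0.4847 0.4146 r 0.0248 med z 0.1586
n 2292 centre 0.4844 0.4144 r 0.0385 med z 0.1268
[0.41 0.02 8.8 ] [ 6.00409222e-01  5.00931741e-01  1.52837815e+00 -1.89062379e-04
  1.11349412e+00 -6.89217791e-01]
```

View pics/w5.png

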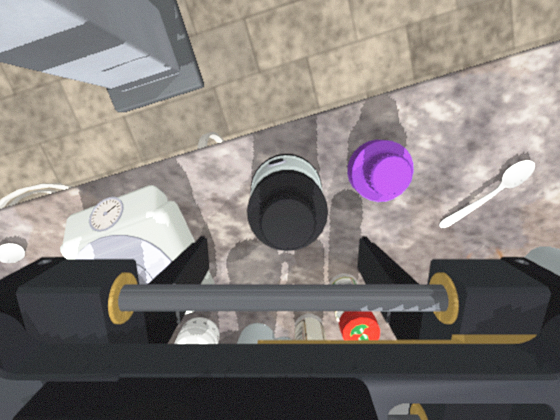

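Lid knob is centred about (287,208) in the wrist view, at (0.4847, 0.414), and the purple decoy (381,171) is well clear. Descending and gripping.

Call:
{"method": "servo_tool", "body": {"steps": [{"x":0.35,"y":0,"z":1,"twist":0,"hand":9.5},{"x":0.35,"y":0,"z":3,"twist":0,"hand":9.5},{"x":0.35,"y":0,"z":5,"twist":0,"hand":9.5},{"x":0.35,"y":0,"z":7,"twist":0,"hand":9.5},{"x":0.35,"y":0,"z":8.2,"twist":0,"hand":9.5},{"x":0.35,"y":0,"z":8.7,"twist":0,"hand":9.5},{"x":0.35,"y":0,"z":8.7,"twist":0,"hand":7},{"x":0.35,"y":0,"z":8.7,"twist":0,"hand":5},{"x":0.35,"y":0,"z":8.7,"twist":0,"hand":4},{"x":0.35,"y":0,"z":8.7,"twist":0,"hand":4},{"x":0.35,"y":0,"z":8.7,"twist":0,"hand":4},{"x":0.35,"y":0,"z":8.7,"twist":0,"hand":4},{"x":0.35,"y":0,"z":8.7,"twist":0,"hand":4},{"x":0.35,"y":0,"z":8.7,"twist":0,"hand":4}], "newtons": 25}}

```text
time_s: 10.32
position: [0.4844, 0.415, 0.1328]
tool_rot: [-0.0, 0.799, 0.601, 0.0]
force: [0.1, -0.2, 2.2]
finger_gap: 0.0478
```

Run:
```python
from w import *
s=robot.sense(); print(s["position"],s["force"],s["moment"],s["finger_gap"])
```

```text
[0.48437916 0.41504034 0.13284194] [ 0.05192353 -0.2401833   2.22913413] [0.08639679 0.05873988 0.03414264] 0.04782195715069402
```

Gripped. First feel: counter-clockwise from above (twist −), 14°.

Call:
{"method": "servo_tool", "body": {"steps": [{"x":0,"y":0,"z":0,"twist":-2,"hand":4},{"x":0,"y":0,"z":0,"twist":-4,"hand":4},{"x":0,"y":0,"z":0,"twist":-6,"hand":4},{"x":0,"y":0,"z":0,"twist":-8,"hand":4},{"x":0,"y":0,"z":0,"twist":-10,"hand":4},{"x":0,"y":0,"z":0,"twist":-12,"hand":4},{"x":0,"y":0,"z":0,"twist":-14,"hand":4},{"x":0,"y":0,"z":0,"twist":-14,"hand":4}]}}

```text
time_s: 10.98
position: [0.4844, 0.4151, 0.1329]
tool_rot: [0.0, 0.719, 0.695, 0.0]
force: [0.2, -1.1, 1.6]
finger_gap: 0.0482
```

Run:
```python
from w import *
s=robot.sense(); print(s["position"],s["tool_rot"],s["force"],s["moment"],s["tau"],s["q"][5],s["finger_gap"])
```

```text
[0.48443557 0.41506202 0.1328737 ] [1.22835804e-05 7.19323080e-01 6.94675652e-01 2.11995268e-04] [ 0.199172   -1.13301291  1.57427157] [ 0.04618283  0.01204558 -0.008576  ] [-7.17234844e-02 -6.39201379e+01 -2.24124330e+01  5.08763222e-02
  5.49427676e-02 -5.93940429e-01] -0.931051489258101 0.048157318879160416
```

Joint 6 torque is −0.59 N m after 14°, while the moment reading is ~0, so this is ambiguous. Now the other way for comparison.

Call:
{"method": "servo_tool", "body": {"steps": [{"x":0,"y":0,"z":0,"twist":2,"hand":4},{"x":0,"y":0,"z":0,"twist":4,"hand":4},{"x":0,"y":0,"z":0,"twist":6,"hand":4},{"x":0,"y":0,"z":0,"twist":8,"hand":4},{"x":0,"y":0,"z":0,"twist":10,"hand":4},{"x":0,"y":0,"z":0,"twist":12,"hand":4},{"x":0,"y":0,"z":0,"twist":14,"hand":4},{"x":0,"y":0,"z":0,"twist":14,"hand":4}]}}

```text
time_s: 11.65
position: [0.4845, 0.4151, 0.1329]
tool_rot: [0.0, 0.8, 0.6, 0.0]
force: [0.1, 0.0, 2.6]
finger_gap: 0.0475
```

Run:
```python
from w import *
s=robot.sense(); print(s["position"],s["moment"],s["tau"][5],s["q"][5],s["finger_gap"])
```

```text
[0.4844719  0.41505191 0.13287278] [-0.06019548 -0.05481201 -0.03865638] 0.5866580083966255 -0.6824403957827617 0.04754567626253442
```

Call:
{"method": "servo_tool", "body": {"steps": [{"x":0,"y":0,"z":0,"twist":2,"hand":4},{"x":0,"y":0,"z":0,"twist":4,"hand":4},{"x":0,"y":0,"z":0,"twist":6,"hand":4},{"x":0,"y":0,"z":0,"twist":8,"hand":4},{"x":0,"y":0,"z":0,"twist":10,"hand":4},{"x":0,"y":0,"z":0,"twist":12,"hand":4},{"x":0,"y":0,"z":0,"twist":14,"hand":4},{"x":0,"y":0,"z":0,"twist":14,"hand":4}]}}

```text
time_s: 12.32
position: [0.4859, 0.4142, 0.1333]
tool_rot: [0.001, 0.866, 0.499, 0.001]
force: [6.2, -6.7, 3.0]
finger_gap: 0.0478
```

Run:
```python
from w import *
s=robot.sense(); print(s["position"],s["moment"],s["tau"][5],s["q"][5],s["finger_gap"])
```

```text
[0.48589532 0.4142131  0.13326551] [-1.19444775 -1.23287028  0.63084452] 1.263623759150505 -0.44000715471209717 0.047787910109352405
```

Clockwise stops hard: the moment rises to +0.63 N m, joint 6 torque to 1.26 and side force to about 9 N. Counter-clockwise ran with only baseline friction, so that's the loosening way. Turning −74°.

Call:
{"method": "servo_tool", "body": {"steps": [{"x":0,"y":0,"z":0,"twist":-4,"hand":4},{"x":0,"y":0,"z":0,"twist":-8,"hand":4},{"x":0,"y":0,"z":0,"twist":-12,"hand":4},{"x":0,"y":0,"z":0,"twist":-16,"hand":4},{"x":0,"y":0,"z":0,"twist":-20,"hand":4},{"x":0,"y":0,"z":0,"twist":-24,"hand":4},{"x":0,"y":0,"z":0,"twist":-28,"hand":4},{"x":0,"y":0,"z":0,"twist":-32,"hand":4},{"x":0,"y":0,"z":0,"twist":-36,"hand":4},{"x":0,"y":0,"z":0,"twist":-40,"hand":4},{"x":0,"y":0,"z":0,"twist":-44,"hand":4},{"x":0,"y":0,"z":0,"twist":-48,"hand":4},{"x":0,"y":0,"z":0,"twist":-52,"hand":4},{"x":0,"y":0,"z":0,"twist":-56,"hand":4},{"x":0,"y":0,"z":0,"twist":-60,"hand":4},{"x":0,"y":0,"z":0,"twist":-64,"hand":4},{"x":0,"y":0,"z":0,"twist":-68,"hand":4},{"x":0,"y":0,"z":0,"twist":-71,"hand":4},{"x":0,"y":0,"z":0,"twist":-74,"hand":4},{"x":0,"y":0,"z":0,"twist":-74,"hand":4}]}}

```text
time_s: 13.98
position: [0.4845, 0.415, 0.133]
tool_rot: [0.0, 0.39, 0.921, 0.0]
force: [1.0, -0.0, 3.9]
finger_gap: 0.0476
```

Run:
```python
from w import *
s=robot.sense(); print(s["position"],s["tool_rot"],s["force"],s["moment"],s["tau"][5],s["q"][5],s["finger_gap"])
```

```text
[0.48449415 0.41503642 0.13299838] [1.78088601e-04 3.90181280e-01 9.20738012e-01 2.25311974e-04] [ 1.0204531  -0.01584737  3.90628926] [-0.18143585  0.03815496  0.05964337] -0.897553414106369 -1.7350139185272202 0.04756901551213181
```

No resistance over the turn. Test lift of 1 cm.

Call:
{"method": "servo_tool", "body": {"steps": [{"x":0,"y":0,"z":-0.1,"twist":0,"hand":4},{"x":0,"y":0,"z":-0.3,"twist":0,"hand":4},{"x":0,"y":0,"z":-0.5,"twist":0,"hand":4},{"x":0,"y":0,"z":-0.8,"twist":0,"hand":4},{"x":0,"y":0,"z":-1,"twist":0,"hand":4},{"x":0,"y":0,"z":-1,"twist":0,"hand":4}]}}

```text
time_s: 14.48
position: [0.4844, 0.4151, 0.1432]
tool_rot: [0.0, 0.392, 0.92, 0.0]
force: [0.4, -0.4, -0.7]
finger_gap: 0.0473
```

Call:
{"method": "servo_tool", "body": {"steps": [{"x":0,"y":0,"z":-0.6,"twist":0,"hand":4},{"x":0,"y":0,"z":-1.4,"twist":0,"hand":4},{"x":0,"y":0,"z":-2.4,"twist":0,"hand":4},{"x":0,"y":0,"z":-3.6,"twist":0,"hand":4},{"x":0,"y":0,"z":-5,"twist":0,"hand":4},{"x":0,"y":0,"z":-6.5,"twist":0,"hand":4},{"x":0,"y":0,"z":-8,"twist":0,"hand":4},{"x":0,"y":0,"z":-9.3,"twist":0,"hand":4},{"x":0,"y":0,"z":-10.3,"twist":0,"hand":4},{"x":0,"y":0,"z":-10.8,"twist":0,"hand":4},{"x":0,"y":0,"z":-11,"twist":0,"hand":4},{"x":0,"y":0,"z":-11,"twist":0,"hand":4},{"x":0,"y":0,"z":-11,"twist":0,"hand":4},{"x":0,"y":0,"z":-11,"twist":0,"hand":4},{"x":0,"y":0,"z":-11,"twist":0,"hand":4},{"x":0,"y":0,"z":-11,"twist":0,"hand":4}]}}

```text
time_s: 15.82
position: [0.4843, 0.4149, 0.2521]
tool_rot: [-0.0, 0.391, 0.92, -0.0]
force: [0.5, -1.0, -1.7]
finger_gap: 0.0477
```

Run:
```python
from w import *
s=robot.sense(); print(s["position"],s["force"],s["finger_gap"],np.abs(s["dq"]).max())
im,d=robot.get_image("scene"); c=robot.camera_info("scene"); Q=cloud(d,c["intrinsics"],c["T"])
cv2.imwrite("pics/s6.png",cv2.resize(cv2.cvtColor(im[60:280,110:350],cv2.COLOR_RGB2BGR),None,fx=2.5,fy=2.5))
blob(Q,np.array((.532,.2)),.13,.15,.05); blob(Q,np.array((.532,.2)),.07,.09,.08); blob(Q,s["position"][:2],.215,.245,.05)
```

```text
[0.48430098 0.41493306 0.25214382] [ 0.52958847 -1.04126675 -1.73184599] 0.04773719821609712 0.002119772474304864
n 164 centre 0.5317 0.1978 r 0.0312 med z 0.1354
n 925 centre 0.5331 0.199 r 0.0681 med z 0.0786
n 376 centre 0.482 0.4089 r 0.0388 med z 0.2345
```

View pics/s6.png

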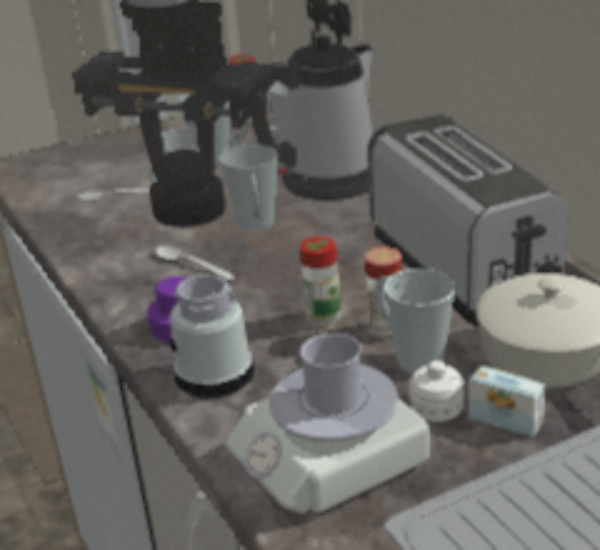

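The lid hangs level in the fingers (about (188,190)) above the open mill (205,290), and the cup stands upright mid-pan (330,370). Handing in.

```bash
python3 -c "
from cell import robot
print(robot.close_job(), robot.sense()['time_s'])"
```

```text
the job is handed in; nothing more can be done
the job is handed in; nothing more can be done
```

The job is done and handed in at about 16 s of the 58 s allowed.

- **Cup:** I lowered it onto the pan in small steps until the wrist force read about 0 N, then let go. The close-up after release put it about 1.5 mm from the middle of the pan. It stands upright, and the pan sits roughly 5–7 mm down, well short of its stop.
- **Mill lid:** Turning clockwise met the hard stop, with about 0.6 N m of resistance and roughly 9 N of side force. Counter-clockwise turned freely, so I turned it 74° that way from the stop and lifted it straight off.
- **Final pose:** The last picture shows the lid hanging level and still in the fingers, close over the mill's axis. From the arm's height, the skirt should be about 95 mm above the rim. Nothing else in the picture looked disturbed.

**Readings that disagreed:**
- On the first counter-clockwise try, joint 6 showed 0.59 N m while the wrist moment read about zero. I took this as joint friction, because the same torque appeared turning back.
- The fingers closed on the cup at 61 mm, so they held it by the lip rather than the body; it still hung straight.
- In the last view, camera depth put the lid about 6 mm off the arm's reading, within the 50 mm allowed. That camera only sees part of the lid.

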